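Lift the hot pan lid with the lid lifter

ROBOT

A 6-joint arm with a two-finger parallel gripper is mounted at the origin on a cart in front of the work surface, level with it; the furniture and walls round the work are solid. World frame = base frame: x ahead of the robot, y to its left, z up, the work surface at z = 0. Lengths are in m, angles in rad, forces in N, time in s.
With the tool pointing down it reaches from about 0.3 to 0.775 m from the base axis. Payload 14.6 kg.
Tool frame: the origin (TCP) lies at the very end of the fingers, on their centre line; the grasp point (between the pads) lies 19 mm behind it; z points along the fingers, y is the line along which they close (so a half turn about z gives the same grasp; the last joint's range is limited). The gripper opens to 94 mm and grips with 3 to 60 N. Pads are 16 mm wide; open, the fingers measure 119 mm over their backs; the gripper's body (75 mm by 177 mm) begins 78 mm behind the grasp point.
Start: joints at [-1.233, 0.3, 1.521, -0, 1.321, -0.067], TCP at [0.217, -0.506, 0.205] pointing down, gripper open.
Joint ranges: [-3.03, 3.03], [-0.79, 2.21], [0.23, 2.52], [-1.04, 4.18], [0, 3.07], [-2.55, 2.55]. Speed limits (rad/s): [2.22, 2.22, 2.57, 3.14, 3.14, 3.14].

INTERFACE

Orientations are given as [roll, pitch, yaw] about the fixed x, y, z axes, in that order (R = Rz(yaw) Ry(pitch) Rx(roll)).
In Python, from station import * gives the robot as it stands.
- The arm moves only by the tool jog_arm, never from a script. Its argument "rows" is a list of rows, each a list of 3 entries, a list of its own where there are three numbers: the shift along the tool's x, y, z in m, then the turn about the tool's z in degrees, then the finger opening in m, from 0 to 0.094. A call has 1 to 12 rows; each row shifts and turns the commanded pose from where the row before left it, along the tool's axes as they then stand; what a row does not reach is not made up. A row lasts 1/12 s, in which the tool goes at most 41.7 mm and 7.16 degrees, less where a joint would pass 70% of its speed; a pose out of reach is approached as far as the arm can. A call is refused whole if a number of a shift passes 0.0417 or a number of a turn 7.16, either way. A call with a gripper value outside its range is refused whole. The fingers move at their own pace and stop on an object; "squeeze" is the grip in N (left out, the last holds). Time passes only in rows, so rows that do not move let the fingers close. It gives the time, the measured TCP pose, the force, the opening and the grip force at its end, in the units of the state.
- get_obs(): the state, without advancing time (a new reading comes with each control period).
- camera(name): name is "side" or "top" or "wrist"; returns a dict with "image" (384x512x3 uint8, red, green, blue), "range_z" (384x512 float32, m along the optical axis (not along the pixel's ray), 0 where there is no reading), "K" (3x3 intrinsics, pixels), "k1" (the pictures are not rectified: a ray, as slopes to the right and down, at radius r is drawn at 1 + k1 r^2 times it, then the intrinsics apply), "world_from_camera" (4x4, takes a point from camera to world coordinates); the wrist camera has in their place "T_tool_cam" (4x4, takes a point from camera to tool coordinates, whose origin is the TCP and whose axes are the flange's). Camera axes: x right, y up, looking along -z (the intrinsics and any distortion apply to the point x, -y, -z); pixel columns grow to the right and rows downward; lengths in m; the calibration is good to about 2 mm. A picture is of the moment at which its call begins: read the wrist's pose just before it.
- hand_in(): hands the job in; it is judged then, once.
Trained networks look in a picture, given as the dict that the camera call returned (one of the last four; its "shot" number tells which), for a name from the list of things; names that differ only in an ending like _2 or _b are one class to them, and where a whole thing is asked for, a point or a joint stands for the part that bears it (a point fixed in the world has none). Each returns a list of dicts, best first, with "p" (0 to 1); they miss things now and then, are a little off and sometimes report something else, mostly with a low value. They report only what shows in the picture. A call takes as long as a camera call. They do not tell look-alikes from the thing itself.
- search_frame(label, picture): "at" ([column, row] as shares, 0 to 1, of the picture: columns of its width, rows of its height, amid what is visible of it).
- spot_point(label, picture): "at" ([column, row] as shares, 0 to 1, of the picture: columns of its width, rows of its height: a listed point, or the origin of a listed thing).
The state is a dict: "time_s": time; "qpos": joint angles; "joint_vel": joint speeds; "tau": joint torques, N m; "ee_pos": TCP position; "eef_rot": TCP orientation; "force": force on the tool from outside, world axes, zero at the start; "moment": the same for the moment, N m; "grip_width": finger opening in m; "grip_force": force on a finger pad.
Only numpy, scipy, OpenCV 4.12 (cv2) and the standard library are available. Lean on these libraries where they do the work, as an engineer would, in place of code of your own. Each camera call takes 0.05 s, during which the arm holds its last target. There are 200 camera calls.

TASK

Pick up the lid lifter, hook its two prongs centrally under the loop handle of the lid on the hot-plate pan, lift the lid off keeping it level, and lower it flat onto the middle of the round cork trivet while still holding the lifter. Then unhook the lifter and stand it upright on the bare table. The lid is hot: never let the gripper or arm touch it.

Things in the scene. Friction and masses are not known exactly. Their poses are not given: they have to be found in the camera images.
- lifter: Lid lifter, 150 mm tall, 0.16 kg, standing upright. Dark wooden handle 28 (x) by 22 mm (y), heights 80-150: grip across y at 120. Under it a steel C-frame open to +x: 50 mm wide back plate at x -36 to -30, top arm with underside at 74, two prongs along the bottom. Origin: on its underside, below the handle's axis. +x: where the prongs point, at the start within 30 deg of straight ahead of the robot.
- lifter_hook (a point): Seat for the lid's bar on the lifter: midway between the two prongs, on their top, 6 mm above and otherwise at the lifter's origin; same axes. Prongs: level, at y = +-21 mm, each 8 mm wide, 6 mm thick, from the back plate to x = +20. Upturned toes at x 14 to 20 rise 8 mm, humps at x -20 to -14 rise 5 mm above the seat; the bar lies between them.
- lid: Steel lid, 190 mm across, 0.2-0.45 kg, on the low pan (not the small knobbed one) on the white hot plate, left or right of the lifter. Origin: middle of its underside, 74 mm over the table at first. z 0-6: spigot inside the pan; 6-12: disc. Loop: 8 mm bar along the lid's y, underside z 52, axis z 56, posts at y +-48 (88 clear). Hook it along x from either side; x at first within 35 deg of straight ahead.
- trivet: Round flat cork trivet, 200 mm across, 12 mm thick, fixed to the table, on the other side of the lifter from the pan. Origin: centre of its underside; its top is at 12 mm.
Things that resemble listed ones, but are neither listed nor needed, are in the scene too. What is shaped like the lifter but pink is not meant.

How it is judged:
On the way, in this order (a step that is already met when the one before it is completed fails the run):
1. the lid hangs level on the held lifter, lifted at least 30 mm off the pan (height (world z) of lid above 0.104 m and contact force between lifter and lid above 1 N and contact force between the fingers and lifter above 1 N and angle between lid's own z axis and vertical below 0.26 rad), for 0.3 s.
2. the lid is set down at rest on the trivet while the lifter is still held (contact force between lid and trivet above 0.5 N and horizontal distance between lid and trivet below 0.025 m and angle between lid's own z axis and vertical below 0.1 rad and linear speed of lid below 0.04 m/s and contact force between the fingers and lifter above 1 N), for 0.2 s.
At the end, for the whole second after the job is handed in: The lid lies flat (within about 6 degrees) and at rest on the trivet, its centre within 25 mm of the trivet's centre; the lifter stands at rest upright (within 10 degrees) on the table, clear of the lid (horizontal distance between lid and trivet below 0.025 m and height (world z) of lid between 0.009 and 0.016 m and angle between lid's own z axis and vertical below 0.1 rad and linear speed of each of lid, lifter below 0.02 m/s and contact force between lifter and lid below 0.1 N and height (world z) of lifter below 0.008 m and angle between lifter's own z axis and vertical below 0.17 rad); the robot touches nothing.
It fails at once if the gripper or arm touches the hot lid (contact force between any of the fingers, the arm and lid above 0.5 N).
It fails at once if the lid tips by more than 25 degrees (angle between lid's own z axis and vertical above 0.44 rad).
It also fails if it takes over 72 s, if anything falls off the work surface, if the arm or the gripper's body presses on something with over 40 N, if the wrist force passes 120 N, or if a joint passes its speed limit or range.

## Working session

There is one attempt and no reset: what is moved stays moved. The work goes in short steps, Python scripts to look and compute and a tool call to move; the robot and the scene stay as the last step left them, time stands still between calls to the robot, and variables do not carry over. Pictures are saved under pics/ and viewed, at most 10 in all, crops included, and the job is handed in when it is done.

Besides the shell and the picture viewer there is one more tool, called after "Request:" as a command line: name --argument value ..., lists and objects as JSON in quotes. jog_arm: Moves the arm, as the interface text tells. Its arguments: {"type":"object","properties":{"rows":{"type":"array","items":{"type":"array"}},"squeeze":{"type":"number"}},"required":["rows"]}

```bash
ls; mkdir -p pics
cat > h.py <<'E'
from station import *
import numpy as np, cv2
from scipy.spatial.transform import Rotation as R
def shot(name):
    o=get_obs(); c=camera(name)
    if name=="wrist":
        T=np.eye(4); T[:3,:3]=R.from_euler('xyz',o['eef_rot']).as_matrix(); T[:3,3]=o['ee_pos']
        c['W']=T@c['T_tool_cam']
    else: c['W']=c['world_from_camera']
    return c
def rays(c,uv):
    uv=np.asarray(uv,float).reshape(-1,1,2)
    n=cv2.undistortPoints(uv,c['K'],np.array([c['k1'],0,0,0,0.]))[:,0]
    return np.c_[n[:,0],-n[:,1],-np.ones(len(n))]
def at_z(c,uv,z):
    d=rays(c,uv)@c['W'][:3,:3].T; p=c['W'][:3,3]
    return p+d*((z-p[2])/d[:,2])[:,None]
def cloud(c):
    h,w=c['range_z'].shape; u,v=np.meshgrid(np.arange(w),np.arange(h))
    P=rays(c,np.c_[u.ravel(),v.ravel()])*c['range_z'].reshape(-1,1)
    P=P@c['W'][:3,:3].T+c['W'][:3,3]
    P[c['range_z'].ravel()==0]=np.nan
    return P.reshape(h,w,3)
def save(c,n): cv2.imwrite('pics/'+n+'.png',c['image'][:,:,::-1])
E
python3 - <<'E'
from h import *
for n in ['top','side']:
    c=shot(n); save(c,n+'0'); P=cloud(c)
    np.savez('/tmp/'+n+'.npz',P=P,im=c['image'])
    print(n,c['W'][:3,3].round(3),c['K'][0,0],c['k1'],(c['range_z']>0).mean())
    for l in ['lifter','lid','trivet','lifter_hook']:
        for d in spot_point(l,c)[:3]:
            uv=np.array(d['at'])*[512,384]; i=uv.astype(int).clip(0,[511,383])
            print(l,round(d['p'],2),uv.round(),P[i[1],i[0]].round(3))
print(get_obs())
a=cv2.imread('pics/top0.png');b=cv2.imread('pics/side0.png')
cv2.imwrite('pics/both.png',np.hstack([a[:, :],b])[:, :1024] if 0 else cv2.resize(np.vstack([a,b]),(512*600//768*1,600)) if 0 else np.vstack([a]))
E
```

```text
pics
top [0.463 0.13  0.995] 384.9059991185743 -0.10448572114452931 0.9958445231119791
lifter 0.89 [178. 155.] [ 0.752  0.324 -0.001]
lifter 0.8 [255. 261.] [0.469 0.116 0.149]
lid 0.91 [150. 223.] [0.56  0.369 0.083]
trivet 0.28 [254. 263.] [0.467 0.119 0.15 ]
lifter_hook 0.94 [259. 264.] [0.465 0.11  0.15 ]
lifter_hook 0.62 [178. 155.] [ 0.75   0.324 -0.001]
side [ 0.575 -0.825  0.74 ] 440.9513632492925 -0.03284785064285609 0.995849609375
lifter 0.95 [212. 222.] [ 0.462  0.118 -0.004]
lifter 0.89 [309. 179.] [0.741 0.284 0.028]
lid 0.93 [248. 152.] [0.559 0.357 0.083]
trivet 0.79 [243. 296.] [ 0.552 -0.156  0.01 ]
lifter_hook 0.85 [306. 182.] [0.735 0.276 0.026]
lifter_hook 0.69 [212. 220.] [nan nan nan]
{'time_s': 0.5, 'qpos': array([-1.23264371e+00,  2.99902409e-01,  1.52103726e+00,  5.34369273e-06,
        1.32069102e+00, -6.65832007e-02]), 'joint_vel': array([-9.55414306e-04, -4.08881050e-05,  6.46954455e-04, -7.14167754e-04,
       -5.16909434e-04,  4.51503782e-04]), 'tau': array([-2.00885668e-03, -5.31353116e+01, -3.52737164e+01,  7.06903171e-02,
        2.15069856e-02, -1.06770699e-05]), 'ee_pos': array([ 0.21657622, -0.50553881,  0.20542848]), 'eef_rot': array([-3.14155506e+00, -7.69600478e-06,  4.04734496e-01]), 'force': array([-0.11198266,  0.97588208, -0.04231831]), 'moment': array([-0.03736837, -0.00236447,  0.03892709]), 'grip_force': 0.0, 'grip_width': 0.09367836318135563}
```

View pics/top0.png

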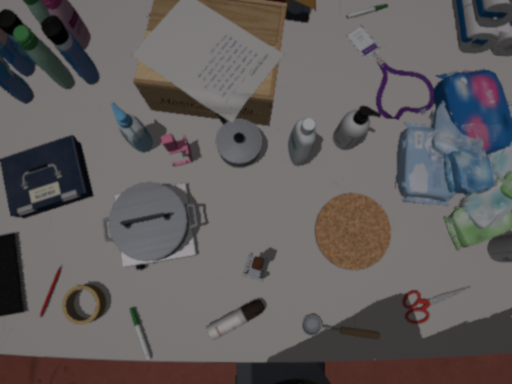

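View pics/side0.png

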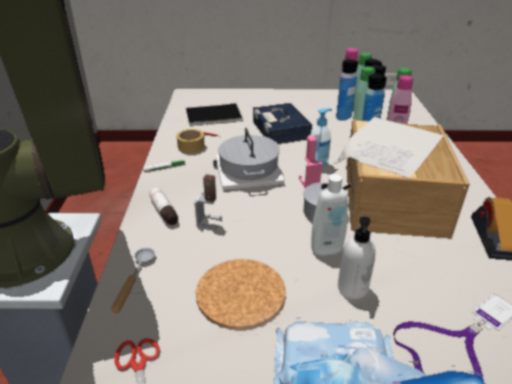

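Top view: the real lifter is at about (257,263), the pink look-alike at (178,150), the lid at (150,222) with its bar nearly horizontal in the image, and the trivet at (352,231). The side view agrees, with the dark handle at (210,187) and the trivet at (241,292). Next I'll measure these from the depth clouds.

Run:
```python
from h import *
for n in ['top','side']:
    D=np.load(f'/tmp/{n}.npz'); P=D['P'];im=D['im'].astype(int); x,y,z=np.moveaxis(P,2,0)
    print(n)
    m=(np.hypot(x-.467,y-.116)<.05)&(z>.135)&(z<.165); print('handle top',m.sum(),P[m].mean(0).round(4), cv2.minAreaRect((P[m][:,:2]*1000).astype(np.float32)))
    m=(np.hypot(x-.467,y-.116)<.07)&(z>.01)&(z<.1); 
    q=P[m]; print('frame',m.sum(),q.mean(0).round(3),cv2.minAreaRect((q[:,:2]*1000).astype(np.float32)))
    m=(np.hypot(x-.555,y-.365)<.08)&(z>.115)&(z<.15); q=P[m]; print('bar',m.sum(),q.mean(0).round(4),cv2.minAreaRect((q[:,:2]*1000).astype(np.float32)))
    m=(np.hypot(x-.555,y-.365)<.13)&(z>.079)&(z<.095); q=P[m]; print('disc',m.sum(),q.mean(0).round(4),cv2.minEnclosingCircle((q[:,:2]*1000).astype(np.float32)), np.median(q[:,2]))
    m=(np.hypot(x-.55,y+.155)<.13)&(im[...,0]-im[...,2]>45)&(abs(z-.012)<.012); q=P[m]; print('trivet',m.sum(),q.mean(0).round(4),cv2.minAreaRect((q[:,:2]*1000).astype(np.float32)))
a=cv2.imread('pics/top0.png')
cv2.imwrite('pics/crop0.png',np.hstack([cv2.resize(a[230:300,220:290],(400,400),interpolation=2),cv2.resize(a[173:273,100:200],(400,400),interpolation=2)]))
```

```text
top
handle top 129 [0.4653 0.1113 0.1497] ((465.33563232421875, 111.38526153564453), (21.766895294189453, 27.91747283935547), 74.18116760253906)
frame 192 [0.446 0.118 0.07 ] ((457.4307861328125, 113.62069702148438), (49.36725997924805, 56.20686721801758), 73.91431427001953)
bar 169 [0.5632 0.3712 0.133 ] ((563.6893310546875, 371.45465087890625), (8.114241600036621, 103.85099792480469), 12.074783325195312)
disc 4642 [0.5608 0.3715 0.0865] ((562.8109741210938, 373.1740417480469), 95.52863311767578) 0.08653209103604265
trivet 4232 [ 0.5459 -0.138   0.0121] ((547.4810180664062, -138.95938110351562), (190.9091033935547, 191.6178436279297), 43.84194564819336)
side
handle top 102 [0.4665 0.1038 0.1444] ((466.34991455078125, 108.36820983886719), (26.41908073425293, 27.50275993347168), 72.61341094970703)
frame 352 [0.447 0.107 0.061] ((458.6767272949219, 110.9585952758789), (55.04548645019531, 55.8247184753418), 73.30453491210938)
bar 63 [0.566  0.3581 0.1289] ((564.94140625, 365.3244934082031), (7.563443183898926, 101.11186218261719), 11.992440223693848)
disc 1426 [0.5645 0.3586 0.0848] ((565.0801391601562, 369.0851135253906), 98.25859069824219) 0.0848865230108703
trivet 4859 [ 0.548  -0.15    0.0111] ((548.34326171875, -136.6079559326172), (196.89590454101562, 210.6463623046875), 5.047302722930908)
```

View pics/crop0.png

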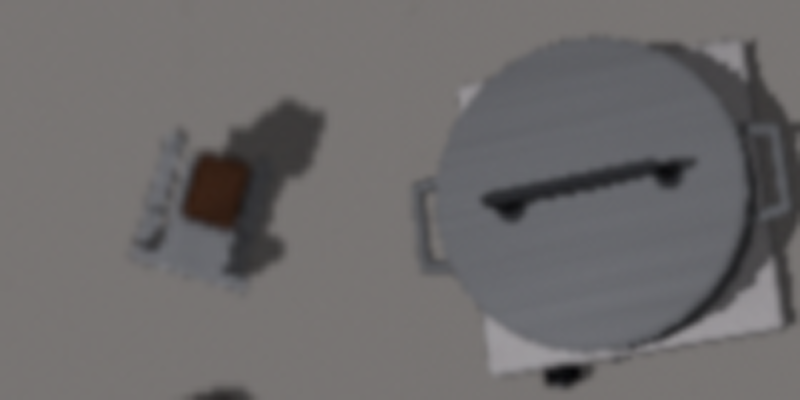

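Sizes and heights check out:

| Thing | Position (mm) | Yaw |
|---|---|---|
| Lifter | (465.5, 110.5) | −15.8° |
| Lid | (564, 371) | 12° |
| Trivet | (547.5, −138) | n/a |

Tool yaw equal to lifter yaw keeps joint 6 in range.

Request:
jog_arm --rows '[[[0,0,-0.01],6.5,0.094],[[0,0,-0.01],6.5,0.094],[[0,0,-0.01],6.5,0.094],[[0,0,-0.01],6.5,0.094],[[0,0,-0.01],6.5,0.094],[[0,0,-0.01],6.5,0.094],[[0.0036,-0.033,0],0,0.094],[[0.0036,-0.033,0],0,0.094],[[0.0036,-0.033,0],0,0.094],[[0.0036,-0.033,0],0,0.094],[[0.0036,-0.033,0],0,0.094],[[0.0036,-0.033,0],0,0.094]]'

```text
time_s: 1.5
ee_pos: [0.2915, -0.3194, 0.2655]
eef_rot: [3.141, -0.0, -0.276]
force: [1.2, -0.0, 0.5]
grip_width: 0.0941
grip_force: 0.0
```

Request:
jog_arm --rows '[[[0.0036,-0.033,0],0,0.094],[[0.0036,-0.033,0],0,0.094],[[0.0036,-0.033,0],0,0.094],[[0.0036,-0.033,0],0,0.094],[[0.0036,-0.033,0],0,0.094],[[0.0036,-0.033,0],0,0.094],[[0.0036,-0.033,0],0,0.094],[[0.0036,-0.033,0],0,0.094],[[0.0036,-0.033,0],0,0.094],[[0.0036,-0.033,0],0,0.094],[[0.0036,-0.033,0],0,0.094],[[0.0036,-0.033,0],0,0.094]]'

```text
time_s: 2.5
ee_pos: [0.441, 0.0501, 0.2656]
eef_rot: [-3.141, -0.001, -0.276]
force: [1.2, -1.4, 0.4]
grip_width: 0.0939
grip_force: 0.0
```

Request:
jog_arm --rows '[[[0.0036,-0.033,0],0,0.094],[[0.0036,-0.033,0],0,0.094],[[0,0,0],0,0.094],[[0,0,0],0,0.094],[[0,0,0],0,0.094]]'

```text
time_s: 2.92
ee_pos: [0.4654, 0.1095, 0.2653]
eef_rot: [3.141, 0.0, -0.276]
force: [0.6, -0.4, 0.4]
grip_width: 0.094
grip_force: 0.0
```

```bash
cat >> h.py <<'E'
def go(x,y,z,yawdeg):
    "remaining shift in current tool axes, then turn about tool z (deg)"
    o=get_obs(); Rm=R.from_euler('xyz',o['eef_rot']).as_matrix()
    yaw=np.degrees(np.arctan2(Rm[1,0],Rm[0,0]))
    print('t',round(o['time_s'],2),'tcp',o['ee_pos'].round(4),'yaw',yaw.round(2),'tilt',np.degrees(np.arccos(-Rm[2,2])).round(2),'q6',o['qpos'][5].round(2),'grip',round(o['grip_width'],4),round(o['grip_force'],1),'F',o['force'].round(1))
    print('shift',(Rm.T@(np.array([x,y,z])-o['ee_pos'])).round(4),'turn',round(yaw-yawdeg,2))
E
python3 - <<'E'
from h import *
go(.4655,.1105,.101,-15.8)
c=shot('wrist'); save(c,'w1'); P=cloud(c); x,y,z=np.moveaxis(P,2,0)
m=(np.hypot(x-.466,y-.11)<.05)&(z>.14)&(z<.16); q=P[m]; print(m.sum())
if m.sum()>20: print('handle top',q.mean(0).round(4),cv2.minAreaRect((q[:,:2]*1000).astype(np.float32)))
m=(np.hypot(x-.466,y-.11)<.07)&(z>.008)&(z<.095); q=P[m]
if m.sum()>20: print('frame',m.sum(),cv2.minAreaRect((q[:,:2]*1000).astype(np.float32)))
E
```

```text
t 2.92 tcp [0.4654 0.1095 0.2653] yaw -15.79 tilt 0.02 q6 2.0 grip 0.094 0.0 F [ 0.6 -0.4  0.4]
shift [-0.0002 -0.001   0.1643] turn 0.01
475
handle top [0.4661 0.1084 0.1485] ((465.36187744140625, 108.94271850585938), (21.217214584350586, 26.94051170349121), 74.54501342773438)
frame 407 ((457.106201171875, 110.84494018554688), (49.2982063293457, 54.743656158447266), 74.01704406738281)
```

The wrist camera confirms the handle at about (465.3, 109.2). Going down to grasp it.

Request:
jog_arm --rows '[[[0,0,0.02],0,0.094],[[0,0,0.02],0,0.094],[[0,0,0.02],0,0.094],[[0,0,0.02],0,0.094],[[0,0,0.02],0,0.094],[[0,0,0.02],0,0.094],[[0,0,0.02],0,0.094],[[0,0,0.016],0,0.094],[[0,0,0.008],0,0.094],[[0,0,0],0,0.06],[[0,0,0],0,0.04],[[0,0,0],0,0.03]]' --squeeze 35

```text
time_s: 3.97
ee_pos: [0.4662, 0.1097, 0.1026]
eef_rot: [-3.141, -0.002, -0.276]
force: [-0.1, 0.5, 0.7]
grip_width: 0.0773
grip_force: 0.0
```

Request:
jog_arm --rows '[[[0,0,0],0,0.02],[[0,0,0],0,0.01],[[0,0,0],0,0.0],[[0,0,0],0,0.0],[[0,0,0],0,0.0],[[0,0,0],0,0.0]]'

```text
time_s: 4.47
ee_pos: [0.4657, 0.1099, 0.1015]
eef_rot: [-3.142, -0.0, -0.276]
force: [0.1, 0.6, 0.4]
grip_width: 0.0371
grip_force: 0.0
```

Request:
jog_arm --rows '[[[0,0,0],0,0.0],[[0,0,0],0,0.0],[[0,0,0],0,0.0],[[0,0,0],0,0.0],[[0,0,0],0,0.0],[[0,0,0],0,0.0]]'

```text
time_s: 4.97
ee_pos: [0.4656, 0.1099, 0.1014]
eef_rot: [3.142, 0.0, -0.276]
force: [-0.5, 0.4, -0.9]
grip_width: 0.0219
grip_force: 35.0
```

Request:
jog_arm --rows '[[[0,0,-0.02],0,0.0],[[0,0,-0.022],-5.56,0.0],[[0,0,-0.022],-5.56,0.0],[[0,0,-0.022],-5.56,0.0],[[0,0,-0.022],-5.56,0.0],[[0,0,0],-5.56,0.0],[[0.007,-0.0235,0],0,0.0],[[0.007,-0.0235,0],0,0.0],[[0.007,-0.0235,0],0,0.0],[[0.007,-0.0235,0],0,0.0],[[0.007,-0.0235,0],0,0.0],[[0.007,-0.0235,0],0,0.0]]'

```text
time_s: 5.97
ee_pos: [0.4773, 0.2577, 0.2092]
eef_rot: [3.142, 0.0, 0.209]
force: [-0.1, 0.1, -1.3]
grip_width: 0.0218
grip_force: 35.0
```

Request:
jog_arm --rows '[[[0.007,-0.0235,0],0,0.0],[[0.007,-0.0235,0],0,0.0],[[0.007,-0.0235,0],0,0.0],[[0.007,-0.0235,0],0,0.0],[[0,0,0],0,0.0],[[0,0,0],0,0.0],[[0,0,0],0,0.0]]'

```text
time_s: 6.55
ee_pos: [0.4852, 0.3538, 0.2091]
eef_rot: [3.141, 0.001, 0.209]
force: [-0.3, -0.6, -1.6]
grip_width: 0.0217
grip_force: 35.0
```

Run:
```python
from h import *
go(.564,.371,.2004,12)
for n in ['side','wrist']:
    c=shot(n); save(c,n+'2'); P=cloud(c); x,y,z=np.moveaxis(P,2,0)
    m=(np.hypot(x-.564,y-.371)<.07)&(z>.118)&(z<.145); q=P[m]; print(n,'bar',m.sum())
    if m.sum()>20: print(q.mean(0).round(4),cv2.minAreaRect((q[:,:2]*1000).astype(np.float32)),np.percentile(q[:,2],95))
    m=(np.hypot(x-.486,y-.354)<.05)&(z>.095)&(z<.18); q=P[m]; print('frame',m.sum())
    if m.sum()>20: print(q.mean(0).round(4),q[:,2].min(),cv2.minAreaRect((q[:,:2]*1000).astype(np.float32)))
    if n=='wrist': a=c['image']
    else: s=c['image'][80:230,140:340]
cv2.imwrite('pics/v2.png',np.hstack([cv2.resize(s,(480,360),interpolation=2),cv2.resize(a,(320,360))])[:,:,::-1])
```

```text
t 6.55 tcp [0.4852 0.3538 0.2091] yaw 12.0 tilt 0.05 q6 1.93 grip 0.0217 35.0 F [-0.3 -0.6 -1.6]
shift [ 0.0807 -0.0005  0.0086] turn -0.0
side bar 64
[0.5599 0.3585 0.1291] ((535.6156616210938, 361.4254455566406), (68.99950408935547, 101.63047790527344), 10.839749336242676) 0.13378581024049704
frame 184
[0.4708 0.3416 0.1264] 0.10522859617707814 ((477.7389221191406, 349.6932373046875), (56.744232177734375, 57.51443099975586), 11.399909019470215)
wrist bar 1069
[0.5587 0.3698 0.1316] ((532.4196166992188, 364.0148620605469), (70.70963287353516, 102.48499298095703), 12.014019966125488) 0.13396428662035081
frame 603
[0.4853 0.3521 0.1149] 0.10776400115323381 ((482.1570129394531, 351.2769470214844), (44.60858154296875, 49.91895294189453), 11.860068321228027)
```

View pics/v2.png

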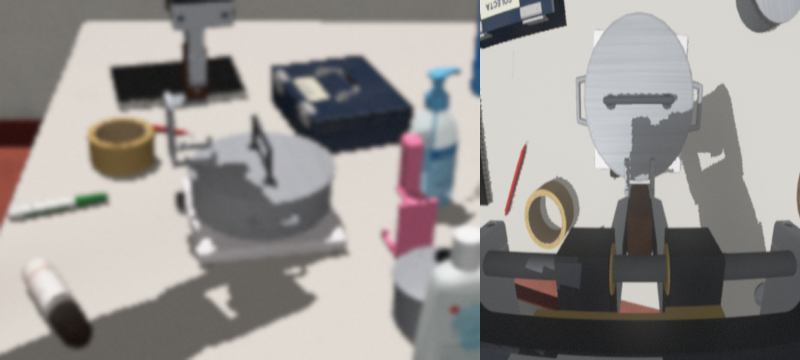

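Side view: the held lifter is level, with its prongs (at about (205,150) in the crop) just above disc height. In the wrist view the bar at (640,100) is straight ahead of the prongs, and the lateral error is under 1 mm. Inserting.

Request:
jog_arm --rows '[[[0,0,0.0086],0,0.0],[[0.006,-0.0005,0],0,0.0],[[0.01,0,0],0,0.0],[[0.01,0,0],0,0.0],[[0.01,0,0],0,0.0],[[0.01,0,0],0,0.0],[[0.01,0,0],0,0.0],[[0.01,0,0],0,0.0],[[0.008,0,0],0,0.0],[[0.006,0,0],0,0.0],[[0,0,0],0,0.0],[[0,0,0],0,0.0]]'

```text
time_s: 7.65
ee_pos: [0.5635, 0.3712, 0.2004]
eef_rot: [3.141, 0.001, 0.209]
force: [1.0, 0.0, -1.7]
grip_width: 0.0219
grip_force: 35.0
```

Run:
```python
from h import *
go(.564,.371,.2004,12)
c=shot('side'); s=c['image'][90:215,180:305]
w=shot('wrist')
cv2.imwrite('pics/v3.png',np.hstack([cv2.resize(s,(400,400),interpolation=2),cv2.resize(w['image'][0:256,128:384],(400,400),interpolation=2)])[:,:,::-1])
```

```text
t 7.65 tcp [0.5635 0.3712 0.2004] yaw 11.97 tilt 0.03 q6 1.89 grip 0.0219 35.0 F [ 1.   0.  -1.7]
shift [0.0004 0.0003 0.    ] turn -0.03
```

View pics/v3.png

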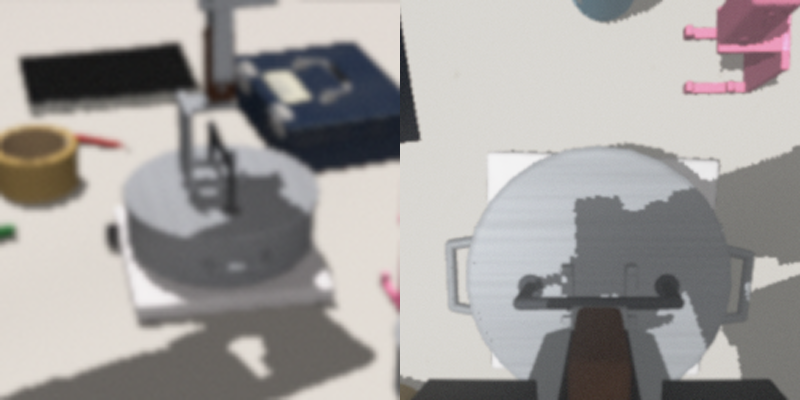

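The prongs are under the bar, with the toes at (568,280) and (632,280) in the right crop centred between the posts. Lifting gently.

Request:
jog_arm --rows '[[[0,0,-0.004],0,0.0],[[0,0,-0.005],0,0.0],[[0,0,-0.005],0,0.0],[[0,0,-0.003],0,0.0],[[0,0,-0.002],0,0.0],[[0,0,-0.002],0,0.0],[[0,0,-0.002],0,0.0],[[0,0,-0.002],0,0.0],[[0,0,-0.002],0,0.0],[[0,0,-0.003],0,0.0],[[0,0,-0.004],0,0.0],[[0,0,-0.004],0,0.0]]' --squeeze 50

```text
time_s: 8.75
ee_pos: [0.5634, 0.3714, 0.2392]
eef_rot: [3.142, 0.0, 0.209]
force: [-0.1, 0.5, -4.2]
grip_width: 0.0219
grip_force: 50.0
```

Request:
jog_arm --rows '[[[0,0,-0.004],0,0.0],[[0,0,-0.005],0,0.0],[[0,0,-0.006],0,0.0],[[0,0,-0.006],0,0.0],[[0,0,-0.006],0,0.0],[[0,0,-0.006],0,0.0],[[0,0,-0.005],0,0.0],[[0,0,-0.004],0,0.0],[[0,0,-0.002],0,0.0],[[0,0,0],0,0.0],[[0,0,0],0,0.0],[[0,0,0],0,0.0]]'

```text
time_s: 9.75
ee_pos: [0.5634, 0.3714, 0.2824]
eef_rot: [3.141, 0.001, 0.209]
force: [-0.6, 0.3, -4.3]
grip_width: 0.0221
grip_force: 50.0
```

Run:
```python
from h import *
go(.5475,-.138,.28,12)
c=shot('side'); s=c['image'][60:200,165:305]
w=shot('wrist'); P=cloud(w); x,y,z=np.moveaxis(P,2,0)
m=(np.hypot(x-.564,y-.371)<.11)&(z>.12)&(z<.16); q=P[m]; print(m.sum())
if m.sum()>50:
    A=np.c_[q[:,:2]-q[:,:2].mean(0),np.ones(len(q))]; print('plane',np.linalg.lstsq(A,q[:,2],rcond=None)[0].round(3),cv2.minEnclosingCircle((q[:,:2]*1000).astype(np.float32)))
cv2.imwrite('pics/v4.png',np.hstack([cv2.resize(s,(400,400),interpolation=2),cv2.resize(w['image'][0:256,128:384],(400,400),interpolation=2)])[:,:,::-1])
```

```text
t 9.75 tcp [0.5634 0.3714 0.2824] yaw 11.99 tilt 0.04 q6 1.89 grip 0.0221 50.0 F [-0.6  0.3 -4.3]
shift [-0.1214  0.4949  0.0026] turn -0.01
14678
plane [-0.005 -0.001  0.146] ((562.9904174804688, 370.764892578125), 95.08956146240234)
```

View pics/v4.png

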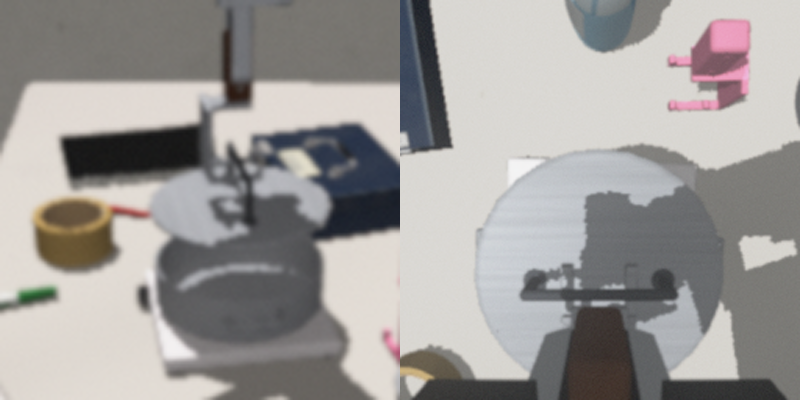

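The lid hangs level: plane slope under 0.3°, disc top at 0.146, and its centre within 1 mm of the lifter. Carrying it to the trivet with gentle ramps.

Request:
jog_arm --rows '[[[-0.0007,0.003,0],0,0.0],[[-0.0015,0.006,0],0,0.0],[[-0.0022,0.009,0],0,0.0],[[-0.0029,0.012,0],0,0.0],[[-0.0037,0.015,0],0,0.0],[[-0.0044,0.018,0],0,0.0],[[-0.0051,0.021,0],0,0.0],[[-0.0059,0.024,0],0,0.0],[[-0.0059,0.024,0],0,0.0],[[-0.0059,0.024,0],0,0.0],[[-0.0059,0.024,0],0,0.0],[[-0.0059,0.024,0],0,0.0]]'

```text
time_s: 10.85
ee_pos: [0.5564, 0.1595, 0.2831]
eef_rot: [3.141, -0.0, 0.209]
force: [0.9, -0.4, -4.6]
grip_width: 0.0217
grip_force: 50.0
```

Request:
jog_arm --rows '[[[-0.0059,0.024,0],0,0.0],[[-0.0059,0.024,0],0,0.0],[[-0.0059,0.024,0],0,0.0],[[-0.0059,0.024,0],0,0.0],[[-0.0059,0.024,0],0,0.0],[[-0.0059,0.024,0],0,0.0],[[-0.0059,0.024,0],0,0.0],[[-0.0059,0.024,0],0,0.0],[[-0.0051,0.021,0],0,0.0],[[-0.0044,0.018,0],0,0.0],[[-0.0037,0.015,0],0,0.0],[[-0.0037,0.015,0],0,0.0]]'

```text
time_s: 11.85
ee_pos: [0.5477, -0.1087, 0.2831]
eef_rot: [3.141, -0.0, 0.208]
force: [0.4, -0.3, -5.1]
grip_width: 0.0215
grip_force: 50.0
```

Request:
jog_arm --rows '[[[-0.0029,0.012,0],0,0.0],[[-0.0022,0.009,0],0,0.0],[[-0.0015,0.006,0],0,0.0],[[-0.0007,0.003,0],0,0.0],[[0,0,0],0,0.0],[[0,0,0],0,0.0],[[0,0,0],0,0.0],[[0,0,0],0,0.0]]'

```text
time_s: 12.52
ee_pos: [0.5476, -0.1375, 0.2829]
eef_rot: [-3.142, -0.0, 0.21]
force: [-0.1, -0.2, -4.6]
grip_width: 0.0217
grip_force: 50.0
```

Run:
```python
from h import *
go(.548,-.1375,.16,12)
w=shot('wrist'); P=cloud(w); x,y,z=np.moveaxis(P,2,0)
m=(np.hypot(x-.548,y+.1375)<.12)&(z>.135)&(z<.155); q=P[m]
A=np.c_[q[:,:2]-q[:,:2].mean(0),np.ones(len(q))]; print('plane',m.sum(),np.linalg.lstsq(A,q[:,2],rcond=None)[0].round(3),cv2.minEnclosingCircle((q[:,:2]*1000).astype(np.float32)))
P=np.load('/tmp/top.npz')['P'];x,y,z=np.moveaxis(P,2,0)
m=(x>.3)&(x<.46)&(y>-.26)&(y<-.08)&(z>.006); q=P[m]; print('near stand spot',m.sum(), q.min(0).round(3) if m.sum() else '',q.max(0).round(3) if m.sum() else '')
```

```text
t 12.52 tcp [ 0.5476 -0.1375  0.2829] yaw 12.03 tilt 0.0 q6 1.05 grip 0.0217 50.0 F [-0.1 -0.2 -4.6]
shift [4.000e-04 1.000e-04 1.229e-01] turn 0.03
plane 14657 [-0.004 -0.001  0.147] ((547.4258422851562, -138.126708984375), 94.88259887695312)
near stand spot 201 [ 0.3   -0.182  0.006] [ 0.459 -0.081  0.019]
```

The lid is centred over the trivet to within 1 mm. Lowering it.

Request:
jog_arm --rows '[[[0,0,0.004],0,0.0],[[0,0,0.008],0,0.0],[[0,0,0.012],0,0.0],[[0,0,0.014],0,0.0],[[0,0,0.014],0,0.0],[[0,0,0.014],0,0.0],[[0,0,0.014],0,0.0],[[0,0,0.012],0,0.0],[[0,0,0.009],0,0.0],[[0,0,0.006],0,0.0],[[0,0,0.004],0,0.0],[[0,0,0.003],0,0.0]]'

```text
time_s: 13.57
ee_pos: [0.5476, -0.138, 0.1686]
eef_rot: [-3.142, -0.0, 0.209]
force: [0.8, -0.1, -4.1]
grip_width: 0.0218
grip_force: 50.0
```

Request:
jog_arm --rows '[[[0,0,0.002],0,0.0],[[0,0,0.002],0,0.0],[[0,0,0.002],0,0.0],[[0,0,0.002],0,0.0],[[0,0,0.002],0,0.0],[[0,0,0.002],0,0.0],[[0,0,0],0,0.0],[[0,0,0],0,0.0],[[0,0,0],0,0.0],[[0,0,0],0,0.0],[[0,0,0],0,0.0]]'

```text
time_s: 14.48
ee_pos: [0.5476, -0.138, 0.157]
eef_rot: [3.141, -0.0, 0.209]
force: [0.3, -0.8, -2.7]
grip_width: 0.0218
grip_force: 50.0
```

Request:
jog_arm --rows '[[[0,0,0.002],0,0.0],[[0,0,0.003],0,0.0],[[0,0,0.003],0,0.0],[[0,0,0.0025],0,0.0],[[0,0,0],0,0.0],[[0,0,0],0,0.0],[[0,0,0],0,0.0]]'

```text
time_s: 15.07
ee_pos: [0.5476, -0.1381, 0.1464]
eef_rot: [3.142, -0.0, 0.209]
force: [0.3, 0.8, -2.0]
grip_width: 0.0219
grip_force: 50.0
```

Run:
```python
from h import *
go(.548,-.1375,.1464,12)
c=shot('side'); s=c['image'][190:340,165:315]
w=shot('wrist'); P=cloud(w); x,y,z=np.moveaxis(P,2,0)
m=(np.hypot(x-.548,y+.1375)<.12)&(z>.018)&(z<.031); q=P[m]
A=np.c_[q[:,:2]-q[:,:2].mean(0),np.ones(len(q))]; print('plane',m.sum(),np.linalg.lstsq(A,q[:,2],rcond=None)[0].round(3),cv2.minEnclosingCircle((q[:,:2]*1000).astype(np.float32)))
cv2.imwrite('pics/v5.png',np.hstack([cv2.resize(s,(400,400),interpolation=2),cv2.resize(w['image'][0:256,128:384],(400,400),interpolation=2)])[:,:,::-1])
P=np.load('/tmp/top.npz')['P'];x,y,z=np.moveaxis(P,2,0)
for b in [.02,.01]:
  m=(x>.25)&(x<.445)&(y>-.26)&(y<-.08)&(z>.006)&(np.hypot(x-.5475,y+.138)>.11); q=P[m]
print(np.unique((q[:,:2]//.02*2).astype(int),axis=0).tolist())
```

```text
t 15.07 tcp [ 0.5476 -0.1381  0.1464] yaw 11.99 tilt 0.01 q6 1.05 grip 0.0219 50.0 F [ 0.3  0.8 -2. ]
shift [ 0.0005 -0.0005 -0.    ] turn -0.01
plane 15730 [-0.003 -0.001  0.023] ((547.378662109375, -138.62332153320312), 95.02473449707031)
[[26, -20], [26, -18], [28, -20], [28, -18], [28, -16], [28, -14], [28, -12], [28, -10], [30, -18], [30, -16], [30, -14], [30, -12], [30, -10], [38, -10]]
```

View pics/v5.png

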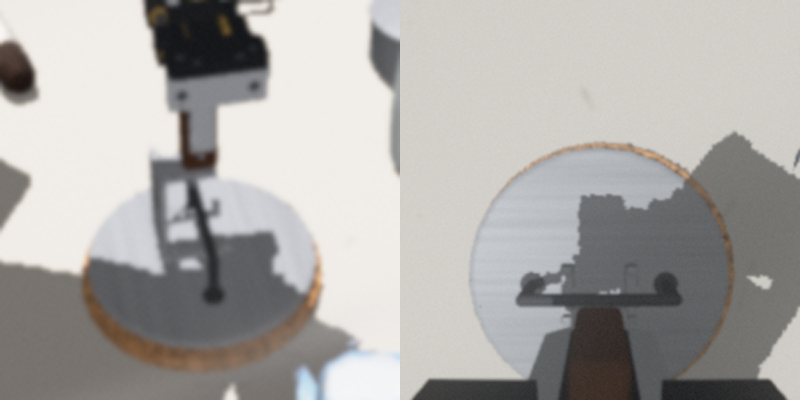

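The lid lies flat on the trivet (disc top 0.023, slope under 0.2°). The prongs are free below the bar: toes at (568,270) and (632,270), bar at row 299. Backing out along the lifter's −x, over bare table.

Request:
jog_arm --rows '[[[-0.003,0,0],0,0.0],[[-0.006,0,0],0,0.0],[[-0.008,0,0],0,0.0],[[-0.008,0,0],0,0.0],[[-0.008,0,0],0,0.0],[[-0.01,0,0],0,0.0],[[-0.015,0,0],0,0.0],[[-0.02,0,0],0,0.0],[[-0.025,0,0],0,0.0],[[-0.025,0,0],0,0.0],[[-0.015,0,0],0,0.0],[[-0.007,0,0],0,0.0]]'

```text
time_s: 16.17
ee_pos: [0.3988, -0.1695, 0.1465]
eef_rot: [3.141, -0.0, 0.208]
force: [-0.4, 0.4, -1.4]
grip_width: 0.0215
grip_force: 50.0
```

Request:
jog_arm --rows '[[[0,0,0],0,0.0],[[0,0,0.01],0,0.0],[[0,0,0.012],0,0.0],[[0,0,0.01],0,0.0],[[0,0,0.006],0,0.0],[[0,0,0.003],0,0.0],[[0,0,0.002],0,0.0],[[0,0,0.001],0,0.0],[[0,0,0],0,0.0],[[0,0,0],0,0.0]]'

```text
time_s: 17.0
ee_pos: [0.401, -0.1692, 0.1027]
eef_rot: [3.141, -0.0, 0.209]
force: [0.5, 0.7, -1.0]
grip_width: 0.0218
grip_force: 50.0
```

Request:
jog_arm --rows '[[[0,0,0.0006],0,0.0],[[0,0,0.0006],0,0.0],[[0,0,0.0004],0,0.0],[[0,0,0],0,0.0],[[0,0,0],0,0.0],[[0,0,0],0,0.0]]'

```text
time_s: 17.5
ee_pos: [0.4011, -0.1692, 0.1014]
eef_rot: [3.141, -0.001, 0.209]
force: [-1.1, 1.2, 6.4]
grip_width: 0.0216
grip_force: 50.0
```

The lifter is on the table. Releasing, then retreating upward.

Request:
jog_arm --rows '[[[0,0,0],0,0.03],[[0,0,0],0,0.04],[[0,0,0],0,0.05],[[0,0,0],0,0.06],[[0,0,0],0,0.07],[[0,0,0],0,0.07],[[0,0,0],0,0.07],[[0,0,0],0,0.07],[[0,0,0],0,0.07]]'

```text
time_s: 18.25
ee_pos: [0.4008, -0.1692, 0.1007]
eef_rot: [-3.142, 0.0, 0.209]
force: [-0.5, -0.3, 0.1]
grip_width: 0.0696
grip_force: 0.0
```

Request:
jog_arm --rows '[[[0,0,-0.005],0,0.07],[[0,0,-0.01],0,0.07],[[0,0,-0.015],0,0.07],[[0,0,-0.02],0,0.07],[[0,0,-0.02],0,0.07],[[0,0,-0.02],0,0.07],[[0,0,-0.02],0,0.07],[[0,0,-0.02],0,0.07],[[0,0,-0.02],0,0.07],[[0,0,0],0,0.07],[[0,0,0],0,0.07],[[0,0,0],0,0.07]]'

```text
time_s: 19.25
ee_pos: [0.4006, -0.169, 0.2504]
eef_rot: [-3.141, 0.0, 0.209]
force: [0.0, -0.2, -0.4]
grip_width: 0.07
grip_force: 0.0
```

Run:
```python
from h import *
go(.4,-.169,.25,12)
c=shot('side'); save(c,'end'); P=cloud(c)
w=shot('wrist'); P=cloud(w); x,y,z=np.moveaxis(P,2,0)
m=(np.hypot(x-.548,y+.1375)<.12)&(z>.018)&(z<.031); q=P[m]
print('lid',m.sum(),np.median(q[:,2]),cv2.minEnclosingCircle((q[:,:2]*1000).astype(np.float32)))
m=(np.hypot(x-.4,y+.169)<.05)&(z>.14)&(z<.16); q=P[m]; print('handle top',m.sum(),q.mean(0).round(4))
```

```text
t 19.25 tcp [ 0.4006 -0.169   0.2504] yaw 11.99 tilt 0.02 q6 0.88 grip 0.07 0.0 F [ 0.  -0.2 -0.4]
shift [-0.0005 -0.0002  0.0004] turn -0.01
lid 13562 0.02321984893453205 ((547.69921875, -138.59884643554688), 95.34101867675781)
handle top 543 [ 0.4014 -0.1707  0.1485]
```

View pics/end.png

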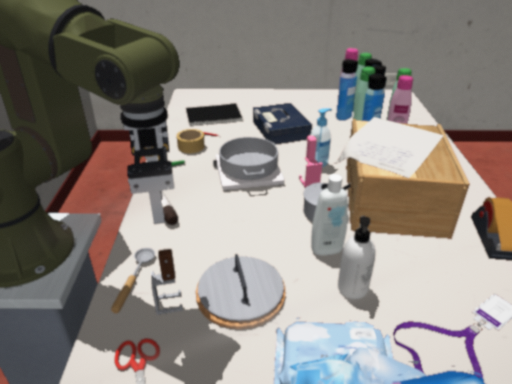

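The final view shows the lid flat on the trivet at (240,290), the lifter standing upright and clear of it at (167,280), and the gripper well above both.

```bash
python3 -c "
from station import *
print(hand_in())"
```

```text
the job is handed in; nothing more can be done
None
```

I handed the job in at about 19 s: the lid lies flat within about 1 mm of the trivet's measured centre, the lifter stands upright on bare table clear of it, and the robot touches nothing; no verdict was returned.

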